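# Wedge the spring clip off the spindle

## Robot

A 6-joint arm with a two-finger parallel gripper is mounted at the origin on the work surface. World frame = base frame: x ahead of the robot, y to its left, z up, the work surface at z = 0. Lengths are in mm, angles in rad, forces in N, time in s.
With the tool pointing down it reaches from about 350 to 875 mm from the base axis. Payload 4.2 kg.
Tool frame: the origin (TCP) lies on the mounting face of the last link; the fingertips stand 173 mm ahead of it and the grasp point (between the pads) lies grip_point_offset ahead of it (grip_point_offset is the distance from the TCP to the grasp point, in mm); z points along the fingers, y is the line along which they close (so a half turn about z gives the same grasp; the last joint's range is limited). The gripper opens to 85 mm and grips with 20 to 120 N. Pads are 22 mm wide; open, the fingers measure 114 mm over their backs; the gripper's body (76 mm by 85 mm) begins 54 mm behind the grasp point. The pads swing forward as they close: fully open they stand 13 mm farther back than shut.
Start: joints at [-0.918, 0.385, 0.008, 0, -1.194, -0.259], TCP at [239.826, -577.134, 404.712] pointing down, gripper open.
Joint ranges: [-3.14, 3.14], [-1.21, 2.06], [-1.07, 1.41], [-3.16, 2.05], [-2.99, -0.16], [-3.1, 3.1]. Speed limits (rad/s): [2.79, 2.79, 3.14, 3.14, 3.14, 3.14].

## Interface

Orientations are given as a unit quaternion [x, y, z, w].
In Python, from bench import read_state, get_image, job_done, recognise, place_of, grip_point_offset gives the robot as it stands. The module is installed in compiled form; this text tells all that it offers.
- The arm moves only by the tool carry_out, never from a script. Its arguments are lists of equal length, an entry for each row: "slide": the shift along the tool's x, y, z in m, a list of three; "roll": the turn about the tool's z in degrees; "claw": the finger opening in m, from 0 to 0.0854. A call has 1 to 8 rows; each row is the pose to reach, as a shift and turn from the pose commanded when the call began, along the tool's axes at that moment; what a row does not reach only later rows make up. A row lasts 1/8 s, in which the tool goes at most 62.5 mm and 10.7 degrees, less where a joint would pass 70% of its speed; a pose out of reach is approached as far as the arm can. A call with a gripper value outside its range is refused whole. The fingers move at their own pace and stop on an object; the grip force is fixed at half the most. Time passes only in rows, so rows that repeat a pose let the fingers close. It gives the time, the measured TCP pose, the force, the opening and the grip force at its end, in the units of the state.
- read_state(): the state, without advancing time (a new reading comes with each control period).
- get_image(name): name is "scene" or "top"; returns a dict with "img" (480x640x3 uint8, red, green, blue), "z_map" (480x640 float32, mm along the optical axis (not along the pixel's ray), 0 where there is no reading), "mtx" (3x3 intrinsics, pixels), "world_from_camera" (4x4, takes a point from camera to world coordinates). Camera axes: x right, y up, looking along -z (the intrinsics and any distortion apply to the point x, -y, -z); pixel columns grow to the right and rows downward; lengths in mm; the calibration is good to about 2 mm. A picture is of the moment at which its call begins.
- job_done(): hands the job in; it is judged then, once.
Trained networks look in a picture, given as the dict that the camera call returned (one of the last four; its "shot" number tells which), for a name from the list of things; names that differ only in an ending like _2 or _b are one class to them, and where a whole thing is asked for, a point or a joint stands for the part that bears it (a point fixed in the world has none). Each returns a list of dicts, best first, with "conf" (0 to 1); they miss things now and then, are a little off and sometimes report something else, mostly with a low value. They report only what shows in the picture. A call takes as long as a camera call.
- recognise(picture, thing): "at" ([column, row] in pixels, amid what is visible of it).
- place_of(picture, thing): "at" ([column, row] in pixels: a listed point, or the origin of a listed thing).
The state is a dict: "clock": time; "joints": joint angles; "joint_vel": joint speeds; "joint_efforts": joint torques, N m; "position": TCP position; "ee_rot": TCP orientation; "contact_force": force on the tool from outside, world axes, zero at the start; "wrist_torque": the same for the moment, N m; "gripper_width": finger opening in mm; "grasp_force": force on a finger pad.
Only numpy, scipy, OpenCV 4.12 (cv2) and the standard library are available. Lean on these libraries where they do the work, as an engineer would, in place of code of your own. Each camera call takes 0.05 s, during which the arm holds its last target. There are 200 camera calls.

## Task

Take the wedge tool out of the rack and push it straight down behind the steel spring clip, between the clip's bow and the spindle, until the clip is spread and forced sideways clear off the spindle. Then draw the wedge up and hang it back in the slot it came from. Do not push or pull the clip with the fingers, and leave it lying on the fixture's plate.

Things in the scene. Friction and masses are not known exactly. Their poses are not given: they have to be found in the camera images.
- clip: Loose flat steel spring clip round the spindle, a U 8 mm thick, 48 x 46 mm. Origin: underside, on the spindle's axis when seated; -x to the bow (closed end). Bow's inner face x -26 (14 mm gap to the spindle, 32 mm wide in y), outer -32. Two sprung legs end in round lips at x 11, 14 mm apart; they pass the spindle after the clip moves 12 mm to its -x, are off after 23 mm. Needs about 6 N.
- rod (a point): On the axis of the upright fixed steel spindle that carries the clip, level with the plate the clip lies on, 80 mm above the bench. Spindle 24 mm thick, top 13 mm above. z up; +x away from the robot within 20 degrees, -x = side of the bow; there the plate has a slot 22 mm wide (y +-11), reaching 70 mm out, 72 mm free depth, for the blade. The twin with a bare spindle is not wanted.
- wedge: Loose 0.2 kg wedge tool hanging upright in a rack. Origin = blade tip, mid-width, on its upright flat face (x 0); z up, +x out of that face. Blade 11 mm wide (y), 75 long: fills x -4..0 at z 0, widening evenly to -38..0 at z 64 and up. Guard x -38..0, y +-20, z 75-80 mm. Square wooden handle x -34..-4, y +-10, z 80-130 mm. The other two tools: thin flat blade; round punch.
- wedge_tip (a point): The wedge's origin (blade tip on the flat face). In use: wedge +x along rod's +x, so flat face to the spindle, slope against the bow. Driven straight down with the face 1 to 5 mm off the spindle until the tip is 58 mm below rod (guard 4 mm over the spindle's top), it has the clip off; takes about 5 N down, the steel is oiled.
- rack: Fixed aluminium tool rack. Origin: centre of its underside; top at z 85 mm. 3 open slots at x 0, y -75, 0 and 75 mm, each 48 (x) by 21 mm (y), right through the 6 mm top. The wedge hangs by its guard in one of them, axes along the rack's (+x away from the robot within 15 degrees), tip 10 mm over the bench, with 5 mm play all round; put it back as it started.

How it is judged (in metres and radians):
On the way, in this order (a step that is already met when the one before it is completed fails the run):
1. the tip of the wedge is between the spindle and the clip's bow, below the top of the plate (x of wedge_tip in the frame of rod between -0.032 and -0.004 m and y of wedge_tip in the frame of rod between -0.013 and 0.013 m and z of wedge_tip in the frame of rod below -0.003 m), for 0.1 s.
2. with the wedge in the gap, more than 20 mm below the top of the plate, the clip has been forced more than 20 mm from its seat on the spindle (x of wedge_tip in the frame of rod between -0.032 and -0.004 m and y of wedge_tip in the frame of rod between -0.013 and 0.013 m and z of wedge_tip in the frame of rod below -0.02 m and horizontal distance between clip and rod above 0.02 m), for 0.1 s.
At the end, for the whole second after the job is handed in: The clip's origin is more than 20 mm sideways from the spindle's axis, the clip is at rest and still on the plate (not more than 10 mm below its level); the wedge hangs at rest in its own slot, within 15 mm of where it started and within 7 degrees of upright (horizontal distance between clip and rod above 0.02 m and z of clip in the frame of rod above -0.01 m and linear speed of each of clip, wedge below 0.02 m/s and distance of wedge from where it was at the start of the episode below 0.015 m and angle between wedge's own z axis and vertical below 0.12 rad); the robot touches nothing.
It fails at once if the fingers push or pull the clip (more than 3 N) (contact force between the fingers and clip above 3 N).
It also fails if it takes over 53 s, if anything falls off the work surface, if the arm or the gripper's body presses on something with over 40 N, if the wrist force passes 120 N, or if a joint passes its speed limit or range.

## Working session

There is one attempt and no reset: what is moved stays moved. The work goes in short steps, Python scripts to look and compute and a tool call to move; the robot and the scene stay as the last step left them, time stands still between calls to the robot, and variables do not carry over. Pictures are saved under pics/ and viewed, at most 10 in all, crops included, and the job is handed in when it is done.

Besides the shell and the picture viewer there is one more tool, called after "Emit:" as name(argument=value, ...) on one line, values as JSON. carry_out: Moves the arm, as the interface text tells. Its arguments: {"type":"object","properties":{"slide":{"type":"array"},"roll":{"type":"array"},"claw":{"type":"array"}},"required":["slide","roll","claw"]}

```bash
mkdir -p pics; cat > h.py <<'E'
import numpy as np, cv2
from bench import *
def ray(p,uv):
    K=p["mtx"];M=np.array(p["world_from_camera"]);d=np.array([(uv[0]-K[0][2])/K[0][0],-(uv[1]-K[1][2])/K[1][1],-1.])
    return M[:3,3],M[:3,:3]@d
def atz(p,uv,z):
    o,d=ray(p,uv);return o+d*(z-o[2])/d[2]
def bydepth(p,uv):
    o,d=ray(p,uv);u,v=int(round(uv[0])),int(round(uv[1]))
    return o+d*float(p["z_map"][v,u])
def cross(p1,a,p2,b):
    o1,d1=ray(p1,a);o2,d2=ray(p2,b);d1=d1/np.linalg.norm(d1);d2=d2/np.linalg.norm(d2)
    t=np.linalg.lstsq(np.c_[d1,-d2],o2-o1,rcond=None)[0]
    x,y=o1+t[0]*d1,o2+t[1]*d2
    return (x+y)/2,np.linalg.norm(x-y)
def save(p,n):cv2.imwrite("pics/"+n,p["img"][:,:,::-1])
E
python3 - <<'E'
from h import *
np.set_printoptions(precision=3,suppress=True)
print(read_state(),grip_point_offset)
P={n:get_image(n) for n in("scene","top")}
for n,p in P.items():
    save(p,n+"0.png");print(n,p["mtx"],p["world_from_camera"],p.keys())
    for t in("clip","rod","wedge","wedge_tip","rack"):
        for f in(recognise,place_of):
            try:
                r=f(p,t);print(n,t,f.__name__,[(np.round(q["at"],1),round(q["conf"],2),np.round(bydepth(p,q["at"]),0)) for q in r[:4]])
            except Exception as e:print(n,t,f.__name__,e)
E
```

```text
{'clock': 0.0, 'joints': array([-0.918,  0.386,  0.007, -0.   , -1.194, -0.259]), 'joint_vel': array([ 0.   ,  0.001, -0.001, -0.001, -0.   , -0.   ]), 'joint_efforts': array([  0.001, -39.229,  18.84 ,   4.186,  -0.005,   0.   ]), 'position': array([ 239.757, -576.952,  403.635]), 'ee_rot': array([-0.196,  0.981,  0.001, -0.   ]), 'contact_force': array([-0.373, -0.131, -0.459]), 'wrist_torque': array([ 0.027, -0.042,  0.035]), 'grasp_force': 0.0, 'gripper_width': 85.59390471668014} 154.70000000000002
scene [[559.092   0.    318.182]
 [  0.    559.092 242.811]
 [  0.      0.      1.   ]] [[   0.037   -0.561    0.827 1460.668]
 [   0.999    0.015   -0.035  -37.511]
 [   0.008    0.828    0.561  709.419]
 [   0.       0.       0.       1.   ]] dict_keys(['img', 'z_map', 'mtx', 'world_from_camera', 'shot'])
scene clip call [(array([260. , 230.6]), 0.69, array([ 504., -115.,   93.]))]
scene clip call [(array([263.6, 236.6]), 0.68, array([ 514., -108.,   85.]))]
scene rod call [(array([265.1, 255. ]), 0.67, array([ 517., -107.,   41.]))]
scene rod call [(array([262.7, 237.3]), 0.63, arra
[... 775 characters left out ...]
ot'])
top clip call [(array([395.2, 297.4]), 0.79, array([ 486., -125.,    7.]))]
top clip call [(array([392.1, 279.1]), 0.7, array([ 506., -111.,   94.]))]
top rod call [(array([388.7, 295.4]), 0.56, array([ 489., -114.,    8.]))]
top rod call [(array([389.7, 282.2]), 0.68, array([ 501., -107.,   94.]))]
top wedge call [(array([176.1, 231.8]), 0.73, array([568., 226., 138.]))]
top wedge call [(array([191.4, 229. ]), 0.64, array([584., 216.,  89.]))]
top wedge_tip call [(array([178.7, 227.9]), 0.67, array([577., 226., 127.]))]
top wedge_tip call []
top rack call [(array([194.1, 236.1]), 0.72, array([573., 212.,  85.]))]
top rack call [(array([191.6, 242.9]), 0.84, array([562., 215.,  84.]))]
```

View pics/scene0.png

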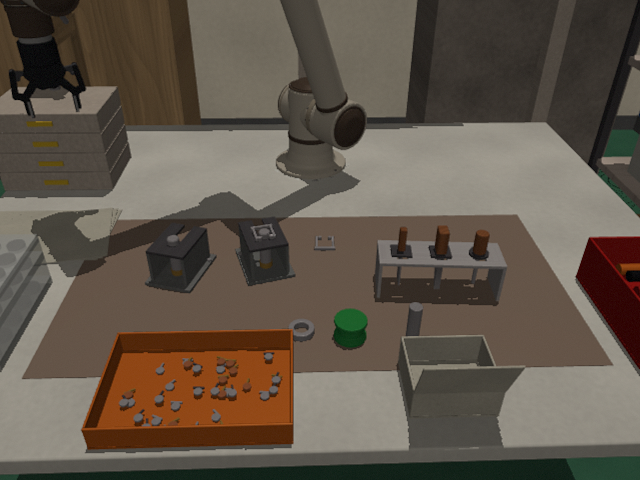

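View pics/top0.png

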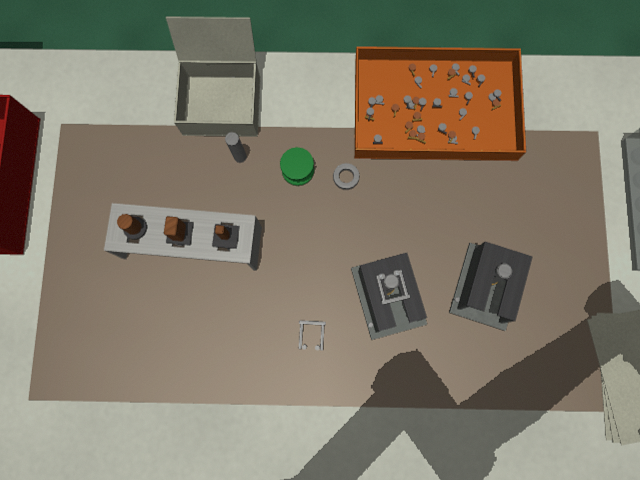

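```bash
python3 - <<'E'
import cv2,numpy as np
a=cv2.imread("pics/top0.png");s=cv2.imread("pics/scene0.png")
f=lambda i,x,y,w,h,k:cv2.resize(i[y:y+h,x:x+w],None,fx=k,fy=k,interpolation=cv2.INTER_CUBIC)
A=np.vstack([np.hstack([f(a,130,180,130,100,3),f(a,350,230,130,100,3)]),np.hstack([f(s,385,210,130,100,3),f(s,200,190,130,100,3)])])
cv2.imwrite("pics/crop0.png",A)
E
```

```text
(no output)
```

View pics/crop0.png

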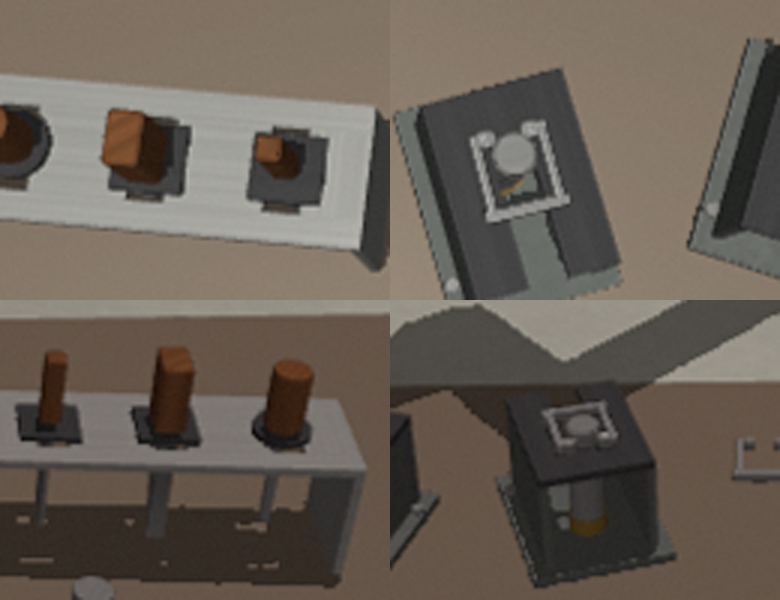

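The wedge is the middle tool: its square handle is at top (176,231) and scene (441,240). The clip sits on the left fixture, with the spindle at top (391,283) and the bow towards the robot. Next I measure poses from depth.

```bash
cat >> h.py <<'E'
def cloud(p):
    K=np.array(p["mtx"]);M=np.array(p["world_from_camera"]);z=p["z_map"].astype(float)
    v,u=np.mgrid[:480,:640]
    c=np.stack([(u-K[0,2])/K[0,0]*z,-(v-K[1,2])/K[1,1]*z,-z],-1)
    w=c@M[:3,:3].T+M[:3,3];w[z==0]=np.nan;return w
def sel(w,c,r,z0,z1):
    m=(np.hypot(w[...,0]-c[0],w[...,1]-c[1])<r)&(w[...,2]>z0)&(w[...,2]<z1);return w[m],m
def rect(x):
    (cx,cy),(a,b),t=cv2.minAreaRect(x[:,:2].astype(np.float32));return np.round([cx,cy,a,b,t,len(x),np.median(x[:,2])],1)
E
python3 - <<'E'
from h import *
for n in("top","scene"):
    p=get_image(n);w=cloud(p)
    print(n)
    print(" rack",rect(sel(w,(572,214),150,81,90)[0]))
    for k in((572,290),(572,218),(572,140)):
        for z in((90,95),(100,130),(133,150)):
            x,_=sel(w,k,38,*z)
            if len(x)>4:print(" tool",k,z,rect(x),np.round(x.mean(0),1))
    x,_=sel(w,(500,-112),80,75,84);print(" plate",rect(x))
    x,_=sel(w,(500,-112),50,84.5,90.5);print(" clip",rect(x))
    x,_=sel(w,(500,-112),40,91,99);print(" spin",rect(x),np.round(x.mean(0),1))
E
```

```text
top
 rack [ 578.1  235.9  241.3   81.1   85.9 5451.    85.2]
 tool (572, 290) (90, 95) [569.5 291.   69.   40.9  55.8 100.   91.2] [579.  299.   91.4]
 tool (572, 290) (100, 130) [581.1 302.6  11.7  25.6  63.9 130.  115.5] [579.6 301.  115.3]
 tool (572, 290) (133, 150) [583.4 308.7  23.9  23.1  41.5 168.  135.1] [583.9 308.4 135.2]
 tool (572, 218) (90, 95) [577.9 225.7  36.6  59.6  55.4 128.   91.3] [573.4 226.6  91.6]
 tool (572, 218) (100, 130) [573.  228.4  15.2  33.2  56.5 134.  115.5] [572.4 228.2 115.7]
 tool (572, 218) (133, 150) [576.8 235.   21.1  30.2  87.2 261.  139.5] [576.6 234.1 139.5]
 tool (572, 140) (90, 95) [576.1 157.9  38.5  45.4  87.6 195.   91.1] [569.5 155.   91.3]
 tool (572, 140) (100, 130) [569.6 157.1   9.8  17.1  39.6  59.  114.6] [569.2 156.2 115.3]
 tool (572, 140) (133, 150) [572.6 159.6  14.   14.2  86.4  84.  139.3] [572.1 158.9 139.1]
 plate [ 488.6 -113.4  110.2   80.5   16.4 2425.    80.4]
 clip [ 498.5 -104.6   76.8   65.8   77.8  325.    87.9]
 spin [ 492.7 -112.    43.3   39.2   12.   168.    93.2] [ 501.4 -109.    93.3]
scene
 rack [ 579.7  2
[... 357 characters left out ...]
.6  35.9  75.1  69.   90.8] [584.3 231.2  91.4]
 tool (572, 218) (100, 130) [584.  230.8  33.3  17.6  35.  174.  114.6] [589.5 233.9 114.9]
 tool (572, 218) (133, 150) [580.1 236.9  20.2  34.4  81.  122.  139. ] [582.5 235.7 138.4]
 tool (572, 140) (90, 95) [576.1 159.1  34.9  38.6  81.7  86.   90.9] [578.3 157.5  91.1]
 tool (572, 140) (100, 130) [577.6 159.4  16.7  14.5  62.  101.  116.3] [579.4 160.3 115.7]
 tool (572, 140) (133, 150) [575.6 161.2  12.4  13.4   3.3  45.  137.5] [576.6 160.9 137.6]
 plate [ 490.5 -111.4  115.2   80.6   16.4  900.    80. ]
 clip [ 497.5 -109.7   50.9   45.2   11.7  177.    87.7]
 spin [ 503.6 -107.5   20.8   23.1   85.    53.    92.6] [ 505.2 -107.7   92.7]
```

```bash
cat >> h.py <<'E'
from scipy.spatial.transform import Rotation as Ro
def plan(g,yaw=None,s=None):
    """slide (m) and roll (deg) bringing the grasp point to g (mm) and tool y to world yaw (deg)"""
    s=s or read_state();R=Ro.from_quat(s["ee_rot"]).as_matrix()
    tcp=np.array(g,float)+[0,0,grip_point_offset]
    sl=R.T@(tcp-s["position"])/1000
    y0=np.degrees(np.arctan2(R[1,1],R[0,1]))
    roll=0 if yaw is None else -((yaw-y0+180)%360-180)
    print("t",s["clock"],"grasp",np.round(s["position"]-[0,0,grip_point_offset],1),"yaw_y",round(y0,2),"slide",np.round(sl,4),"roll",round(roll,2),"w",round(s["gripper_width"],1),"F",np.round(s["contact_force"],1),"tilt",np.round(R[:,2],3))
E
python3 - <<'E'
from h import *
plan((578.3,235.8,220),175.5)
E
```

```text
t 1.2 grasp [ 239.8 -577.1  250. ] yaw_y 112.56 slide [-0.6245  0.6209  0.03  ] roll -62.94 w 85.4 F [-0.3  0.3 -0.5] tilt [ 0. -0. -1.]
```

Emit:
carry_out(slide=[[-0.04,0.04,0.002],[-0.08,0.08,0.004],[-0.12,0.12,0.006],[-0.16,0.16,0.008],[-0.2,0.2,0.01],[-0.24,0.24,0.01],[-0.28,0.28,0.01],[-0.32,0.32,0.01]], roll=[-8,-16,-24,-32,-40,-48,-56,-62.9], claw=[0.07,0.07,0.07,0.07,0.07,0.07,0.07,0.07])

```text
clock: 2.2
position: [412.9, -157.1, 395.2]
ee_rot: [-0.68, 0.733, -0.001, 0.0]
contact_force: [1.0, -0.2, -0.2]
gripper_width: 69.9
grasp_force: 0.0
```

```bash
python3 - <<'E'
from h import *
plan((578.3,235.8,220),175.5)
E
```

```text
t 2.2 grasp [ 412.9 -157.1  240.5] yaw_y 175.71 slide [-0.4042 -0.1355  0.0207] roll 0.21 w 69.9 F [ 1.  -0.2 -0.2] tilt [ 0.001 -0.    -1.   ]
```

Emit:
carry_out(slide=[[-0.055,-0.018,0.003],[-0.11,-0.037,0.006],[-0.166,-0.055,0.009],[-0.222,-0.074,0.012],[-0.278,-0.092,0.015],[-0.334,-0.111,0.018],[-0.38,-0.127,0.02],[-0.405,-0.135,0.02]], roll=[0,0,0,0,0,0,0,0], claw=[0.07,0.07,0.07,0.07,0.07,0.07,0.07,0.07])

```text
clock: 3.2
position: [579.8, 236.7, 374.0]
ee_rot: [-0.679, 0.734, 0.0, -0.0]
contact_force: [0.1, -0.2, 0.2]
gripper_width: 69.8
grasp_force: 0.0
```

```bash
python3 - <<'E'
from h import *
p=get_image("scene");q=get_image("top")
plan((578.3,235.8,119),175.5)
import cv2
f=lambda i,x,y,w,h,k:cv2.resize(i["img"][y:y+h,x:x+w,::-1],None,fx=k,fy=k)
cv2.imwrite("pics/c1.png",np.hstack([f(p,380,160,130,160,3),f(q,110,160,130,160,3)]))
E
```

```text
t 3.3 grasp [579.9 236.7 219.1] yaw_y 175.61 slide [0.001  0.0015 0.1001] roll 0.11 w 70.0 F [-0.1 -0.7 -0.9] tilt [ 0. -0. -1.]
```

View pics/c1.png

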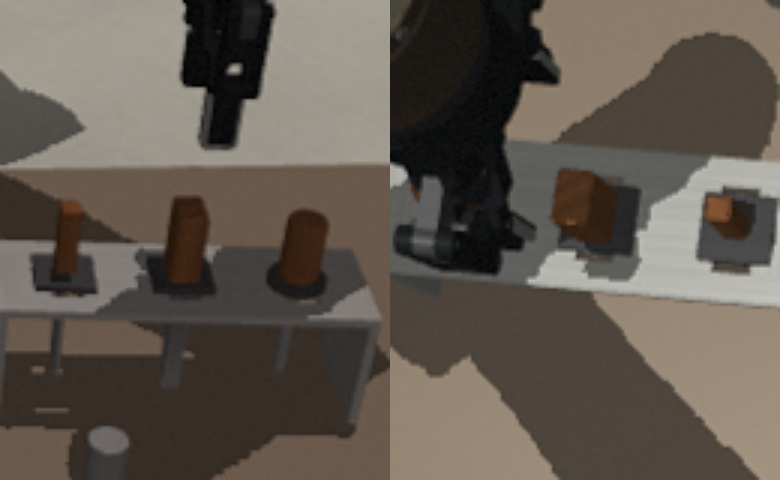

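The gripper seems offset to +y from the handle, at scene crop x 220 against 187. I check this by projecting the expected points onto both pictures.

```bash
cat >> h.py <<'E'
def proj(p,X):
    K=np.array(p["mtx"]);M=np.array(p["world_from_camera"]);c=M[:3,:3].T@(np.array(X,float)-M[:3,3])
    return np.array([K[0,2]+K[0,0]*c[0]/-c[2],K[1,2]-K[1,1]*c[1]/-c[2]])
E
python3 - <<'E'
from h import *
s=read_state();t=s["position"]
r=Ro.from_quat(s["ee_rot"]).as_matrix()
for n,cx,cy in(("scene",380,160),("top",110,160)):
    p=get_image(n);w=cloud(p)
    for nm,X in(("handle top",(578.3,235.8,139.5)),("guard c",(578.3,235.8,90)),("rackslot",(578.3,235.8,85)),("tip+",t+r@[0,35,168]),("tip-",t+r@[0,-35,168])):
        print(n,nm,np.round((proj(p,X)-[cx,cy])*3))
    x,_=sel(w,t[:2],70,180,230);print(" fing",rect(x),x.min(0).round(),x.max(0).round())
    for k in (-1,1):
        d=(x-t)@r[:,1]*k; y=x[d>15]
        if len(y):print(k,"finger",y.min(0).round(1),y.max(0).round(1),len(y))
E
```

```text
scene handle top [188. 206.]
scene guard c [178. 270.]
scene rackslot [177. 277.]
scene tip+ [196.  88.]
scene tip- [214. 145.]
 fing [585.7 236.1  21.8  95.1  86.1 210.  220.1] [538. 223. 208.] [633. 245. 230.]
-1 finger [614.2 222.8 208.5] [633.3 244.6 229.8] 126
1 finger [537.6 227.7 207.7] [550.3 243.8 229.9] 84
top handle top [180. 195.]
top guard c [207. 216.]
top rackslot [209. 218.]
top tip+ [127. 232.]
top tip- [150.  89.]
 fing [579.6 230.7  17.3  95.9  86.  122.  221.2] [532. 219. 208.] [627. 238. 230.]
-1 finger [614.  219.3 208.2] [627.2 236.8 229.5] 69
1 finger [531.8 224.5 212. ] [544.  238.  229.9] 53
```

Emit:
carry_out(slide=[[0.001,0.002,0.02],[0.001,0.002,0.05],[0.001,0.002,0.08],[0.001,0.002,0.1],[0.001,0.002,0.101],[0.001,0.002,0.101],[0.001,0.002,0.101],[0.001,0.002,0.101]], roll=[0,0,0,0,0,0,0,0], claw=[0.07,0.07,0.07,0.07,0.07,0.0,0.0,0.0])

```text
clock: 4.4
position: [577.3, 233.5, 275.3]
ee_rot: [-0.679, 0.734, -0.0, 0.001]
contact_force: [-1.0, -0.3, 4.4]
gripper_width: 29.6
grasp_force: 60.0
```

Emit:
carry_out(slide=[[0,0,0],[0,0,0],[0,0,0],[0,0,0]], roll=[0,0,0,0], claw=[0,0,0,0])

```text
clock: 4.9
position: [577.4, 233.5, 275.2]
ee_rot: [-0.679, 0.734, -0.0, 0.001]
contact_force: [-1.2, -0.4, 6.3]
gripper_width: 29.7
grasp_force: 60.0
```

```bash
python3 - <<'E'
from h import *
plan((578.3,235.8,260),175.5)
E
```

```text
t 4.9 grasp [577.4 233.5 120.5] yaw_y 175.49 slide [-0.0025 -0.001  -0.1395] roll -0.01 w 29.7 F [-1.2 -0.4  6.3] tilt [ 0.002  0.001 -1.   ]
```

Emit:
carry_out(slide=[[0,0,-0.015],[0,0,-0.045],[0,0,-0.085],[0,0,-0.125],[0,0,-0.15],[0,0,-0.15]], roll=[0,0,0,0,0,0], claw=[0,0,0,0,0,0])

```text
clock: 5.65
position: [577.1, 233.4, 426.2]
ee_rot: [-0.679, 0.735, -0.0, 0.003]
contact_force: [-0.8, -0.0, -2.9]
gripper_width: 29.2
grasp_force: 59.5
```

```bash
python3 - <<'E'
from h import *
plan((470.4,-117.6,270),196.4)
for n in("top","scene"):
    p=get_image(n);w=cloud(p);M=np.array(p["world_from_camera"])
    # spindle top: bright/grey disc via Hough in an upscaled crop
    c=proj(p,(503,-108,93));x,y=(c-16).astype(int)
    g=cv2.resize(cv2.cvtColor(p["img"][y:y+32,x:x+32],cv2.COLOR_RGB2GRAY),None,fx=8,fy=8,interpolation=cv2.INTER_CUBIC)
    if n=="top":
        for h in(cv2.HoughCircles(g,cv2.HOUGH_GRADIENT_ALT if 0 else cv2.HOUGH_GRADIENT,1,60,param1=80,param2=12,minRadius=50,maxRadius=80),):
            if h is not None:
                for q in h[0][:3]:print(q,atz(p,((q[0]+.5)/8-.5+x,(q[1]+.5)/8-.5+y),93).round(1))
    G=cv2.resize(p["img"][y:y+32,x:x+32,::-1],None,fx=12,fy=12,interpolation=cv2.INTER_CUBIC)
    cv2.imwrite(f"pics/r_{n}.png",G);print(n,x,y)
    for t in("rod","clip"):print(n,t,[(np.round(r["at"],1),round(r["conf"],2),atz(p,r["at"],80).round(1)) for r in place_of(p,t)])
a=cv2.imread("pics/r_top.png");b=cv2.imread("pics/r_scene.png");cv2.imwrite("pics/r.png",np.hstack([a,b]))
E
```

```text
t 5.65 grasp [577.1 233.4 271.5] yaw_y 175.47 slide [ 0.3583  0.0786 -0.    ] roll -20.93 w 29.2 F [-0.8 -0.  -2.9] tilt [ 0.004  0.003 -1.   ]
[141.5 133.5  78.2] [ 502.7 -109.4   93. ]
top 374 265
top rod [(array([390.1, 281.2]), 0.72, array([ 504.5, -109. ,   80. ]))]
top clip [(array([390.2, 279.5]), 0.83, array([ 507.2, -109.2,   80. ]))]
scene 247 214
scene rod [(array([262.9, 237.6]), 0.8, array([ 510.5, -109.9,   80. ]))]
scene clip [(array([265.5, 234.5]), 0.62, array([ 499.1, -105.1,   80. ]))]
```

View pics/r.png

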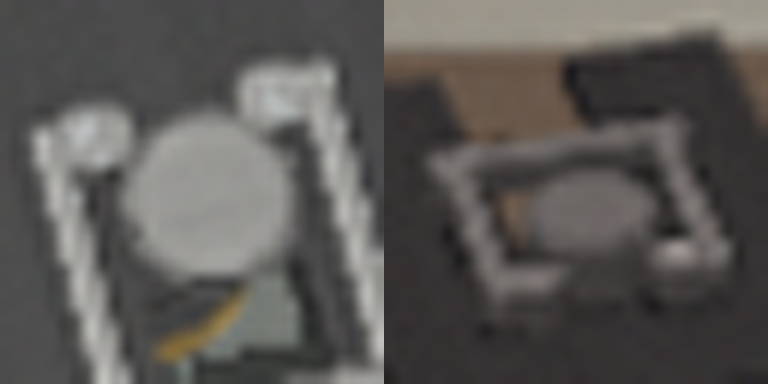

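The spindle top's disc centre is at top (391.1,280.7) and scene (263.7,230.8). I carry the wedge over it and then compare the two.

Emit:
carry_out(slide=[[0.03,0.006,0],[0.08,0.017,0],[0.135,0.029,0],[0.19,0.041,0],[0.245,0.053,0],[0.3,0.065,0],[0.34,0.074,0],[0.358,0.0785,0]], roll=[-2,-5,-8,-11,-14,-17,-20,-20.9], claw=[0,0,0,0,0,0,0,0])

```text
clock: 6.95
position: [469.5, -119.1, 423.2]
ee_rot: [0.8, -0.6, -0.0, 0.0]
contact_force: [0.2, 0.4, -2.4]
gripper_width: 29.4
grasp_force: 59.5
```

Emit:
carry_out(slide=[[0,0,0.02],[0,0,0.04],[0,0,0.04]], roll=[0,0,0], claw=[0,0,0])

```text
clock: 7.32
position: [470.0, -117.4, 381.8]
ee_rot: [0.8, -0.599, -0.002, 0.002]
contact_force: [0.3, -0.4, -1.2]
gripper_width: 29.4
grasp_force: 59.6
```

```bash
python3 - <<'E'
from h import *
plan((470.4,-117.6,230),196.4)
p=get_image("scene");q=get_image("top")
print("spindle",atz(q,(391.1,280.7),93).round(1),atz(p,(263.7,230.8),93).round(1),cross(q,(391.1,280.7),p,(263.7,230.8)))
for n,i in(("s",p),("t",q)):
    print(n,"wt",[(np.round(r["at"],1),round(r["conf"],2)) for r in place_of(i,"wedge_tip")],[(np.round(r["at"],1),round(r["conf"],2)) for r in place_of(i,"rod")])
f=lambda i,x,y,w,h,k:cv2.resize(i["img"][y:y+h,x:x+w,::-1],None,fx=k,fy=k,interpolation=cv2.INTER_CUBIC)
cv2.imwrite("pics/c2.png",np.hstack([f(p,215,140,100,150,4),f(q,340,200,100,150,4)]))
E
```

```text
t 7.325 grasp [ 470.  -117.4  227.1] yaw_y -163.66 slide [ 0.0003 -0.0004 -0.0029] roll -0.06 w 29.4 F [ 0.3 -0.4 -1.2] tilt [-0.005 -0.    -1.   ]
spindle [ 503.6 -109.2   93. ] [ 505.2 -107.9   93. ] (array([ 503.7217432 , -108.65385763,   92.11681758]), np.float64(1.29294118845496))
s wt [(array([261.6, 219.1]), 0.64)] [(array([266.6, 238.3]), 0.6)]
t wt [] []
```

View pics/c2.png

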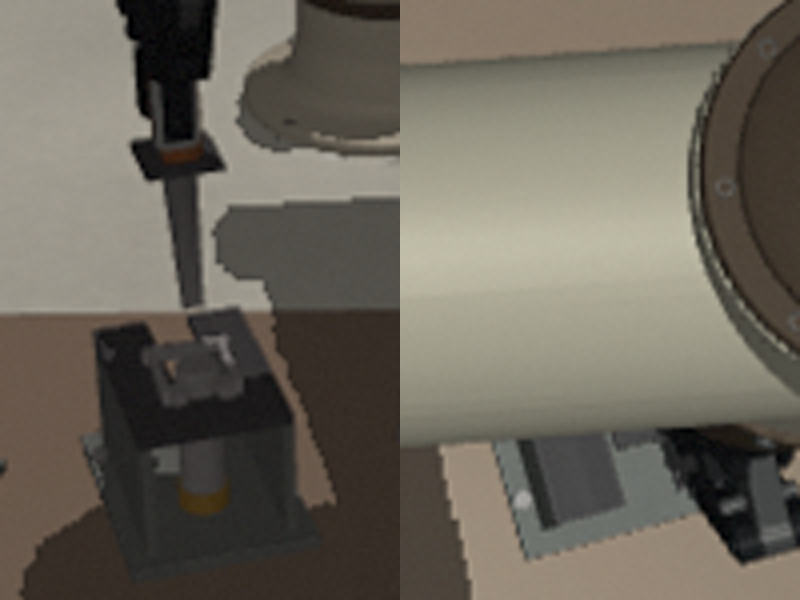

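The scene view shows the tip at about (264,216), directly above the gap, with the flat face to the camera. The top view is blocked by the arm. I measure the face against the spindle in the scene depth.

```bash
cat > face.py <<'E'
from h import *
def face(psi=16.4,zmin=125,zmax=185):
    s=read_state();c,n=np.cos(np.radians(psi)),np.sin(np.radians(psi));R=Ro.from_quat(s["ee_rot"]).as_matrix()
    g=s["position"]+R@[0,0,grip_point_offset]
    p=get_image("scene");w=cloud(p)
    x,m=sel(w,(g[0]+19*c,g[1]+19*n),22,zmin,zmax)
    a=x[:,0]*c+x[:,1]*n; b=-x[:,0]*n+x[:,1]*c
    y0=-g[0]*n+g[1]*c
    k=np.abs(a-np.median(a))<4
    for z in np.arange(zmin,zmax,15):
        q=k&(x[:,2]>=z)&(x[:,2]<z+15)
        if q.sum()>3:print("z",z,"face a",a[q].mean().round(2),"+-",(a[q].std()/np.sqrt(q.sum())).round(2),"b",b[q].min().round(1),b[q].max().round(1),"mid",np.median(b[q]).round(1),q.sum())
    print("grip a,b",(g[0]*c+g[1]*n).round(1),y0.round(1),"g",g.round(1),"tilt",R[:,2].round(4),"F",s["contact_force"].round(1))
    sp=np.array([505.2,-107.9]);print("spindle(scene) a,b",sp@[c,n],sp@[-n,c])
    return p,w
E
python3 - <<'E'
from face import *
p,w=face()
x,_=sel(w,(505,-108),18,20,70)
c,n=np.cos(np.radians(16.4)),np.sin(np.radians(16.4))
# spindle front below plate: nearest-to-camera
print("spin shaft below?",len(x),np.percentile(x[:,0],[50,90]).round(1) if len(x) else "",)
x,_=sel(w,(505,-108),14,90.5,98);a=x[:,0]*c+x[:,1]*n;b=-x[:,0]*n+x[:,1]*c
print("spindle top a",a.min().round(1),a.max().round(1),a.mean().round(1),"b",b.min().round(1),b.max().round(1),b.mean().round(1),len(x))
x,_=sel(w,(485,-112),80,76,83.5);r=cv2.minAreaRect(x[:,:2].astype(np.float32));print(r)
print("tip at z116.6",atz(p,(263.7,215.8),116.6).round(1))
E
```

```text
z 125 face a 439.08 +- 0.28 b -247.6 -236.8 mid -242.7 37
z 140 face a 439.19 +- 0.22 b -248.1 -236.8 mid -242.8 37
z 155 face a 438.6 +- 0.25 b -248.2 -236.6 mid -242.5 36
z 170 face a 438.89 +- 0.25 b -247.9 -237.2 mid -242.1 37
grip a,b 418.7 -245.4 g [ 471.  -117.2  229.8] tilt [ 0.0016 -0.     -1.    ] F [-0.1 -0.9 -1.8]
spindle(scene) a,b 454.18077674429065 -246.14888184989337
spin shaft below? 151 [513.7 517.2]
spindle top a 442.8 466.7 454.7 b -255.5 -235.4 -245.7 62
((490.6424560546875, -111.262451171875), (116.64900970458984, 81.16533660888672), 16.52731704711914)
tip at z116.6 [ 485.5 -107.6  116.6]
```

Emit:
carry_out(slide=[[0.0034,-0.0005,0],[0.0034,-0.0005,0.008],[0.0034,-0.0005,0.016],[0.0034,-0.0005,0.024],[0.0034,-0.0005,0.024],[0.0034,-0.0005,0.024]], roll=[0,0,0,0,0,0], claw=[0,0,0,0,0,0])

```text
clock: 8.43
position: [472.1, -120.4, 359.8]
ee_rot: [0.801, -0.599, 0.0, 0.0]
contact_force: [-0.4, 0.1, -1.5]
gripper_width: 29.6
grasp_force: 59.6
```

```bash
python3 - <<'E'
from face import *
p,w=face(zmin=105,zmax=165)
x,m=sel(w,(478,-115),40,155,200)
z=x[:,2];h,e=np.histogram(z,np.arange(155,200,3));print(h,e)
f=lambda i,x,y,w,h,k:cv2.resize(i["img"][y:y+h,x:x+w,::-1],None,fx=k,fy=k,interpolation=cv2.INTER_CUBIC)
cv2.imwrite("pics/c3.png",f(p,230,170,80,75,8))
E
```

```text
z 105 face a 438.84 +- 0.27 b -251.0 -240.5 mid -246.0 36
z 120 face a 439.37 +- 0.27 b -251.4 -240.1 mid -245.8 39
z 135 face a 439.01 +- 0.27 b -251.4 -241.3 mid -246.6 42
z 150 face a 439.39 +- 0.28 b -250.8 -240.5 mid -245.0 37
grip a,b 418.9 -248.9 g [ 472.1 -120.4  205.1] tilt [ 2.e-04 -2.e-04 -1.e+00] F [-0.4  0.1 -1.5]
spindle(scene) a,b 454.18077674429065 -246.14888184989337
[ 8 12 11  5 15 31 97 25 15  6  8 15 13 22] [155 158 161 164 167 170 173 176 179 182 185 188 191 194 197]
```

View pics/c3.png

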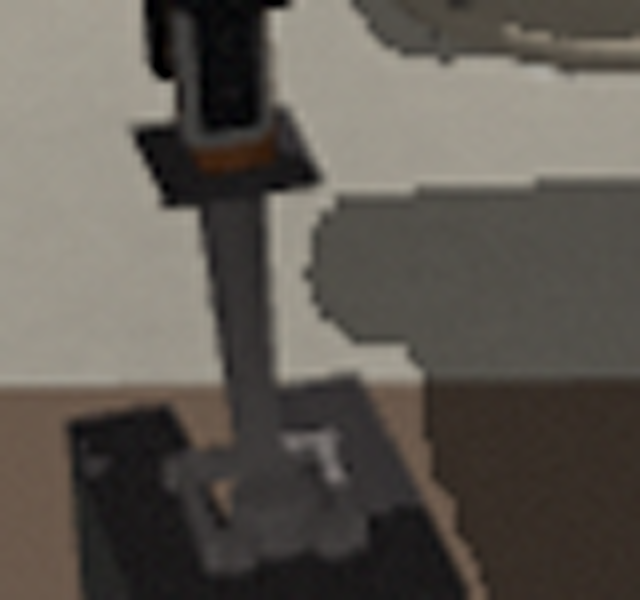

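The blade is above the gap, with its face 3.3 mm off the spindle and centred, and the guard top at z 174.5 puts the tip at z 94.5. I drive it down.

Emit:
carry_out(slide=[[0,0,0.005],[0,0,0.01],[0,0,0.015],[0,0,0.02],[0,0,0.025],[0,0,0.03],[0,0,0.03],[0,0,0.03]], roll=[0,0,0,0,0,0,0,0], claw=[0,0,0,0,0,0,0,0])

```text
clock: 9.48
position: [472.8, -120.5, 330.7]
ee_rot: [0.801, -0.599, 0.002, -0.001]
contact_force: [2.1, -0.1, 3.8]
gripper_width: 29.2
grasp_force: 60.2
```

```bash
python3 - <<'E'
from face import *
p,w=face(zmin=98,zmax=140)
E
```

```text
z 98 face a 440.32 +- 0.32 b -252.0 -240.6 mid -247.6 36
z 113 face a 440.87 +- 0.29 b -252.2 -240.4 mid -246.1 40
z 128 face a 440.03 +- 0.34 b -257.8 -241.4 mid -246.8 30
grip a,b 420.1 -249.3 g [ 473.4 -120.6  176. ] tilt [ 3.8e-03 -6.0e-04 -1.0e+00] F [ 2.1 -0.1  3.8]
spindle(scene) a,b 454.18077674429065 -246.14888184989337
```

Emit:
carry_out(slide=[[0,0.001,0.005],[0,0.001,0.01],[0,0.001,0.015],[0,0.001,0.02],[0,0.001,0.025],[0,0.001,0.03],[0,0.001,0.03],[0,0.001,0.03]], roll=[0,0,0,0,0,0,0,0], claw=[0,0,0,0,0,0,0,0])

```text
clock: 10.52
position: [470.3, -120.8, 298.8]
ee_rot: [0.8, -0.599, -0.001, 0.001]
contact_force: [1.2, -0.2, -1.1]
gripper_width: 29.0
grasp_force: 59.5
```

```bash
python3 - <<'E'
from face import *
p,w=face(zmin=98,zmax=118)
E
```

```text
z 98 face a 436.16 +- 0.26 b -264.6 -227.1 mid -245.5 57
z 113 face a 434.12 +- 0.41 b -265.0 -227.5 mid -247.8 27
grip a,b 416.6 -248.5 g [ 469.8 -120.8  144.1] tilt [-0.0032  0.     -1.    ] F [ 1.2 -0.2 -1.1]
spindle(scene) a,b 454.18077674429065 -246.14888184989337
```

Emit:
carry_out(slide=[[0,-0.001,0.003],[0,-0.002,0.006],[0,-0.002,0.009],[0,-0.002,0.0115],[0,-0.002,0.0115],[0,-0.002,0.0115]], roll=[0,0,0,0,0,0], claw=[0,0,0,0,0,0])

```text
clock: 11.32
position: [472.9, -120.2, 288.3]
ee_rot: [0.801, -0.599, 0.0, -0.0]
contact_force: [-0.5, 0.1, -2.3]
gripper_width: 29.3
grasp_force: 59.6
```

```bash
python3 - <<'E'
from face import *
p,w=face(zmin=98,zmax=118)
print([(np.round(r["at"],1),round(r["conf"],2),atz(p,r["at"],80).round(1)) for r in place_of(p,"clip")])
f=lambda i,x,y,w,h,k:cv2.resize(i["img"][y:y+h,x:x+w,::-1],None,fx=k,fy=k,interpolation=cv2.INTER_CUBIC)
cv2.imwrite("pics/c4.png",f(p,220,180,90,80,8))
E
```

```text
z 98 face a 437.21 +- 0.25 b -265.9 -226.9 mid -245.4 82
z 113 face a 440.65 +- 0.19 b -253.5 -238.8 mid -243.2 7
grip a,b 419.8 -248.8 g [ 473.  -120.2  133.6] tilt [ 2.e-04 -0.e+00 -1.e+00] F [-0.5  0.1 -2.3]
spindle(scene) a,b 454.18077674429065 -246.14888184989337
[(array([264.4, 232.1]), 0.43, array([ 490. , -107.7,   80. ]))]
```

View pics/c4.png

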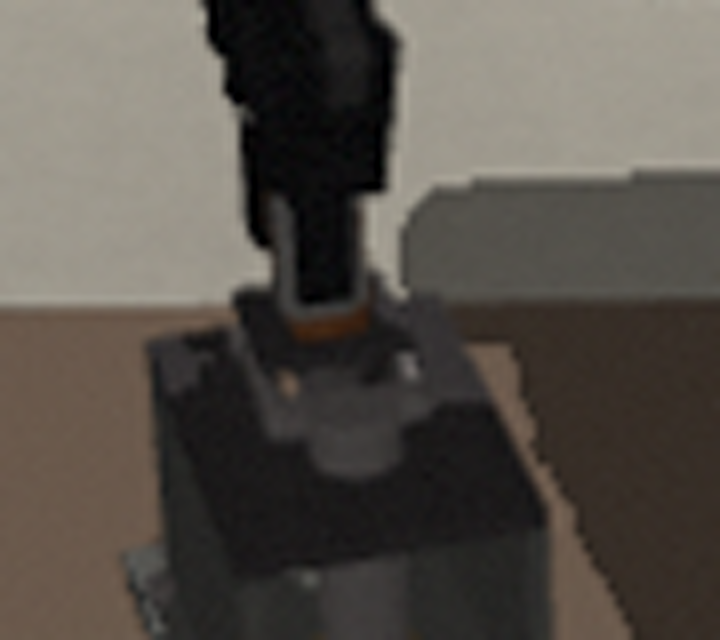

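```bash
python3 - <<'E'
from face import *
p=get_image("scene");w=cloud(p)
c,n=np.cos(np.radians(16.4)),np.sin(np.radians(16.4))
x,_=sel(w,(480,-114),60,84.5,90.5);a=x[:,0]*c+x[:,1]*n-454.4;b=-x[:,0]*n+x[:,1]*c+246
for lo in range(-60,24,4):
    q=(a>=lo)&(a<lo+4)
    if q.any():print(lo,np.sort(b[q]).round(0).astype(int))
E
```

```text
-56 [-19 -18 -17 -17  26]
-52 [-19]
-48 [-18 -16]
-44 [-18 -17]
-40 [-16]
-36 [-5]
-32 [-18 -17 -14  18  18  20  22]
-28 [-19 -18 -17 -16  18  20  22]
-24 [-18 -16 -15 -14 -12  -5  -5  18  20  23]
-20 [-19 -17 -14 -13 -10  -8  -6  17  20]
-16 [-20 -19 -18 -17 -15 -11 -11  10  12  14  17  18  20  20  21]
-12 [-14 -14 -12 -12 -10 -10  13  15  16  17  19  22]
-4 [-8  5]
0 [-11  -9  -9  -4  12  13]
4 [-9 -8 -7 -6 -5 -2  1  9  9 10]
8 [-10  -7  -6  -2  -1  -1   0   2   2   4   4   4   6   6   8]
12 [-5]
```

The clip's lips now end at about -10 mm, so its origin is 21 to 24 mm off the spindle. I shift the wedge 3 mm outward to secure that, then draw it up.

Emit:
carry_out(slide=[[0,0.002,0.001],[0,0.003,0.001],[0,0.003,0.001],[0,0.001,0.001],[0,0.0,0.0],[0,0,-0.006],[0,0,-0.015],[0,0,-0.03]], roll=[0,0,0,0,0,0,0,0], claw=[0,0,0,0,0,0,0,0])

```text
clock: 12.48
position: [472.8, -120.2, 318.8]
ee_rot: [0.801, -0.599, -0.0, 0.0]
contact_force: [1.2, -0.2, -1.9]
gripper_width: 29.5
grasp_force: 59.5
```

Emit:
carry_out(slide=[[0,0,-0.02],[0,0,-0.045],[0,0,-0.075],[0,0,-0.105],[0,0,-0.11],[0,0,-0.11]], roll=[0,0,0,0,0,0], claw=[0,0,0,0,0,0])

```text
clock: 13.22
position: [472.5, -120.1, 427.8]
ee_rot: [0.8, -0.599, -0.0, -0.0]
contact_force: [-0.4, 0.2, -2.7]
gripper_width: 29.3
grasp_force: 59.7
```

```bash
python3 - <<'E'
from h import *
p=get_image("scene");w=cloud(p)
print([(np.round(r["at"],1),round(r["conf"],2),atz(p,r["at"],80).round(1)) for r in place_of(p,"clip")])
f=lambda i,x,y,w,h,k:cv2.resize(i["img"][y:y+h,x:x+w,::-1],None,fx=k,fy=k,interpolation=cv2.INTER_CUBIC)
cv2.imwrite("pics/c5.png",f(p,220,180,90,80,8))
plan((577.4,233.5,270.5),175.5)
E
```

```text
[(array([261.2, 228. ]), 0.63, array([ 474.1, -115.1,   80. ]))]
t 13.325 grasp [ 472.5 -120.1  272.1] yaw_y -163.65 slide [-0.3098 -0.2002  0.0014] roll 20.85 w 29.4 F [-0.1 -0.3 -2.1] tilt [-0.003  0.    -1.   ]
```

View pics/c5.png

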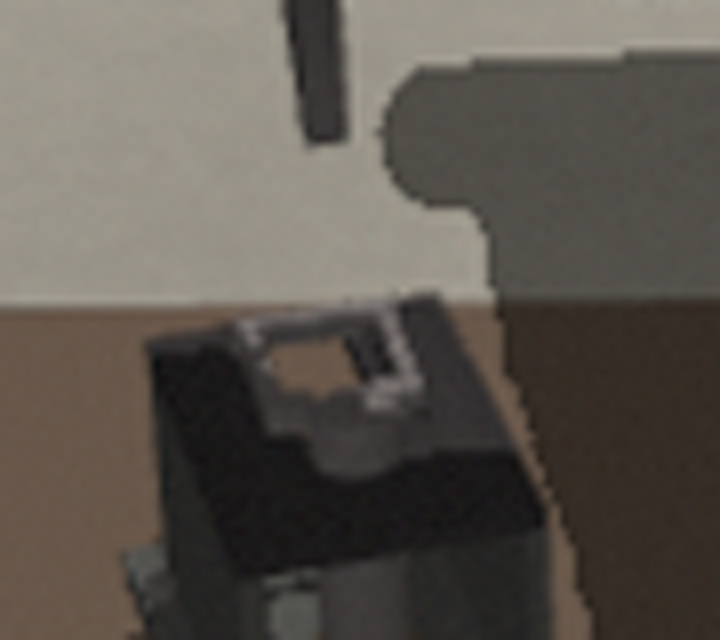

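The clip lies on the plate behind the spindle, clear of it (origin near (474,-115)). I take the wedge back to the rack.

Emit:
carry_out(slide=[[-0.025,-0.016,0],[-0.07,-0.045,0],[-0.115,-0.074,0],[-0.16,-0.103,0],[-0.205,-0.132,0],[-0.25,-0.161,0],[-0.29,-0.187,0],[-0.31,-0.2,0]], roll=[2,5,8,11,14,17,20,20.85], claw=[0,0,0,0,0,0,0,0])

```text
clock: 14.32
position: [577.9, 236.2, 425.6]
ee_rot: [-0.679, 0.734, 0.0, -0.002]
contact_force: [-0.9, -0.5, -1.4]
gripper_width: 29.3
grasp_force: 59.6
```

Emit:
carry_out(slide=[[0,0,0],[0,0,0],[0,0,0]], roll=[0,0,0], claw=[0,0,0])

```text
clock: 14.7
position: [577.3, 232.7, 428.0]
ee_rot: [-0.679, 0.735, 0.0, -0.0]
contact_force: [0.7, -0.4, -2.1]
gripper_width: 29.3
grasp_force: 59.6
```

```bash
python3 - <<'E'
from h import *
plan((577.4,233.5,120.5),175.5)
E
```

```text
t 14.7 grasp [577.3 232.7 273.3] yaw_y 175.46 slide [-9.000e-04 -1.000e-04  1.528e-01] roll -0.04 w 29.3 F [ 0.7 -0.4 -2.1] tilt [-0.001 -0.    -1.   ]
```

Emit:
carry_out(slide=[[-0.001,0,0.02],[-0.001,0,0.045],[-0.001,0,0.065],[-0.001,0,0.08],[-0.001,0,0.09],[-0.001,0,0.1],[-0.001,0,0.1],[-0.001,0,0.1]], roll=[0,0,0,0,0,0,0,0], claw=[0,0,0,0,0,0,0,0])

```text
clock: 15.7
position: [577.8, 234.8, 328.8]
ee_rot: [-0.679, 0.734, -0.0, 0.001]
contact_force: [-0.5, -0.2, -1.0]
gripper_width: 29.3
grasp_force: 59.6
```

```bash
python3 - <<'E'
from h import *
plan((577.4,233.5,120.5),175.5)
E
```

```text
t 15.7 grasp [577.8 234.8 174.1] yaw_y 175.53 slide [0.0013 0.0003 0.0536] roll 0.03 w 29.3 F [-0.5 -0.2 -1. ] tilt [ 0.001  0.    -1.   ]
```

Emit:
carry_out(slide=[[0.001,0,0.01],[0.001,0,0.02],[0.001,0,0.03],[0.001,0,0.04],[0.001,0,0.048],[0.001,0,0.052],[0.001,0,0.052],[0.001,0,0.052]], roll=[0,0,0,0,0,0,0,0], claw=[0,0,0,0,0,0,0,0])

```text
clock: 16.7
position: [577.6, 233.7, 276.5]
ee_rot: [-0.679, 0.734, -0.0, 0.0]
contact_force: [-0.2, 0.3, -1.8]
gripper_width: 29.2
grasp_force: 59.9
```

```bash
python3 - <<'E'
from h import *
plan((577.4,233.5,120.5),175.5)
E
```

```text
t 16.7 grasp [577.6 233.7 121.8] yaw_y 175.52 slide [0.0002 0.0002 0.0013] roll 0.02 w 29.2 F [-0.2  0.3 -1.8] tilt [ 0.001  0.    -1.   ]
```

Seated within 1.3 mm. I lower that last bit, release gently and retreat.

Emit:
carry_out(slide=[[0,0,0.0015],[0,0,0.0015],[0,0,0.0015],[0,0,0.0015],[0,0,0.0015],[0,0,0.0015]], roll=[0,0,0,0,0,0], claw=[0,0.035,0.045,0.065,0.07,0.07])

```text
clock: 17.45
position: [577.5, 233.6, 274.7]
ee_rot: [-0.679, 0.734, -0.0, 0.0]
contact_force: [-0.3, 0.9, 0.1]
gripper_width: 70.1
grasp_force: 0.0
```

Emit:
carry_out(slide=[[0,0,-0.02],[0,0,-0.05],[0,0,-0.09],[0,0,-0.13],[0.04,0,-0.15],[0.1,0,-0.15],[0.15,0,-0.15],[0.2,0,-0.15]], roll=[0,0,0,0,0,0,0,0], claw=[0.07,0.07,0.07,0.07,0.07,0.07,0.07,0.07])

```text
clock: 18.45
position: [561.3, 32.7, 425.0]
ee_rot: [-0.679, 0.734, -0.0, 0.0]
contact_force: [0.4, 0.1, -0.5]
gripper_width: 69.7
grasp_force: 0.0
```

```bash
python3 - <<'E'
from h import *
p=get_image("scene");q=get_image("top");plan((577.4,233.5,120.5),175.5)
for n,i in(("s",p),("t",q)):
    w=cloud(i);x,_=sel(w,(578,236),38,133,150);print(n,"handle",rect(x) if len(x) else 0)
    for t in("clip","rod"):print(t,[(atz(i,r["at"],80).round(1),round(r["conf"],2)) for r in place_of(i,t)])
f=lambda i,x,y,w,h,k:cv2.resize(i["img"][y:y+h,x:x+w,::-1],None,fx=k,fy=k,interpolation=cv2.INTER_CUBIC)
A=np.vstack([np.hstack([f(q,130,180,130,100,3),f(q,350,230,130,100,3)]),np.hstack([f(p,385,210,130,100,3),f(p,200,190,130,100,3)])])
cv2.imwrite("pics/c6.png",A)
E
```

```text
t 18.55 grasp [561.   30.6 270.4] yaw_y 175.24 slide [-0.2037  0.0004  0.1498] roll -0.26 w 70.0 F [0.5 0.5 0.2] tilt [-0. -0. -1.]
s handle [582.1 236.4  19.6  33.9  82.7 113.  139.3]
clip [(array([ 478.7, -116.9,   80. ]), 0.66), (array([ 510.3, -104.4,   80. ]), 0.58)]
rod [(array([ 506.5, -109.1,   80. ]), 0.92)]
t handle [572.4 230.3  16.3  30.1  44.1 138.  139.2]
clip [(array([ 477.1, -113. ,   80. ]), 0.84)]
rod [(array([ 504.5, -112.2,   80. ]), 0.7)]
```

View pics/c6.png

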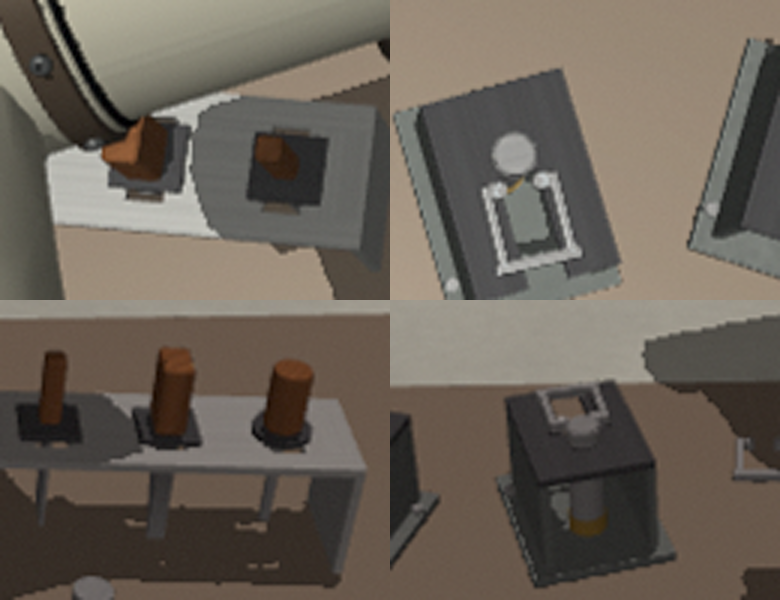

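The clip lies on the plate about 28 mm off the spindle, and the wedge hangs upright in the middle slot at its original height. I hand the job in.

```bash
python3 -c "
from bench import job_done
print(job_done())"
```

```text
the job is handed in; nothing more can be done
None
```

The wedge forced the clip clear off the spindle: it lies on the plate about 28 mm from the spindle axis, the wedge hangs upright in its original slot, and the job was handed in at about 18.6 s (no verdict was returned).

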